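# Hold the lamp carrier square to its tray

## Robot

A 7-joint arm with a two-finger parallel gripper is mounted at the origin on the work surface. World frame = base frame: x ahead of the robot, y to its left, z up, the work surface at z = 0. Lengths are in mm, angles in rad, forces in N, time in s.
With the tool pointing down it reaches from about 400 to 850 mm from the base axis. Payload 10.4 kg.
Tool frame: the origin (TCP) lies at the very end of the fingers, on their centre line; the grasp point (between the pads) lies 19 mm behind it; z points along the fingers, y is the direction in which the jaws open and shut (so a half turn about z gives the same grasp; the last joint's range is limited). The gripper opens to 85 mm and grips with 20 to 120 N. Pads are 22 mm wide; open, the fingers measure 114 mm over their backs; the gripper's body (76 mm by 85 mm) begins 54 mm behind the grasp point. The pads swing forward as they close: fully open they stand 13 mm farther back than shut.
Start: joints at [1.12, 0.332, -0.065, 1.46, 0.022, 1.35, -0.088], TCP at [259.317, -568.688, 231.338] pointing down, gripper open.
Joint ranges: [-2.6, 2.6], [-0.5, 2.12], [-1.47, 1.34], [0.16, 2.42], [-1.27, 4.41], [0.06, 2.06], [-2.6, 2.6]. Speed limits (rad/s): [2.22, 2.22, 2.79, 2.79, 3.14, 3.14, 3.14].

## Interface

Orientations are given as a unit quaternion [w, x, y, z].
In Python, from bench import readout, capture, arm gives the robot as it stands.
- The arm moves only by the tool arm_command, never from a script. Its argument "steps" is a list of rows, each a list of 4 numbers: the shift along the tool's x, y, z in cm, then the turn about the tool's z in rad. In form: [[x, y, z, twist], ...]. A call has 1 to 12 rows; each row is the pose to reach, as a shift and turn from the pose commanded when the call began, along the tool's axes at that moment; what a row does not reach only later rows make up. A row lasts 1/10 s, in which the tool goes at most 50 mm and 8.59 degrees, less where a joint would pass 70% of its speed; a pose out of reach is approached as far as the arm can. A call with a gripper value outside its range is refused whole. "jaw" is the opening in per cent of the stroke, from 0 (shut) to 100 (fully open), set as the call begins (left out, the last holds). The fingers move at their own pace and stop on an object; "squeeze" is the grip in N (left out, the last holds). Time passes only in rows, so rows that repeat a pose let the fingers close. It gives the time, the measured TCP pose, the force and the opening at its end, in the units of the state.
- readout.observe(): the state, without advancing time (a new reading comes with each control period).
- capture(name): name is "scene" or "top" or "wrist"; returns a dict with "img" (480x640x3 uint8, red, green, blue), "vertical_fov" (degrees; the focal length in pixels is half the picture's height over the tangent of half this angle, whatever the lens; pixels are square), "cx", "cy" (the principal point, pixels), "T" (4x4, takes a point from camera to world coordinates). Camera axes: x right, y down, z forward; pixel columns grow to the right and rows downward; lengths in mm; the calibration is good to about 2 mm. A picture is of the moment at which its call begins. There is no depth.
- arm.hand_in(): hands the job in, once; it reports no verdict.
The state is a dict: "time_s": time; "qpos": joint angles; "dq": joint speeds; "tau": joint torques, N m; "position": TCP position; "orientation": TCP orientation; "wrist_force": force on the tool from outside, world axes, zero at the start; "ft_torque": the same for the moment, N m; "finger_gap": opening from 0.0 (shut) to 1.0 (fully open).
Only numpy, scipy, OpenCV 4.12 (cv2) and the standard library are available. Lean on these libraries where they do the work, as an engineer would, in place of code of your own. Each camera call takes 0.05 s, during which the arm holds its last target. There are 200 camera calls.

## Task

The lamp carrier has been left leaning on its tray. Swing its clamp lever fully open so the carrier is free, then take the try square by its stock, stand the stock flat on the tray's bed pointing straight at the carrier, and press the blade against the carrier until it stands upright, with stock and blade both touching all along and no gap at the corner. Finish still gripping the square and pressing it there, down on the bed and home against the carrier, while I tighten the screws; keep off the glass bulb and do not shift the other things on the bench.

Things in the scene. Friction and masses are not known exactly. Their poses are not given: they have to be found in the camera images.
- tray: Dark cast-iron lamp tray fixed to the bench, 250 x 130 mm, 8 mm thick: x -150 to +100, y -65 to +65. Origin on the bench below the middle of the corner of bed and carrier; z up, +x level from the bed through the carrier (the direction to press), +y level along the carrier face. A clamp block with the lever stands outside it (x 8 to 42, y -102 to -66, top 32 mm above the bench).
- bed: Bright machined steel bed, the flat plate on the tray on which the square is to stand: tray x -146 to 0, y -50 to +50 mm, its top 12 mm above the bench. A fine scribed line marks y = 0. Its frame is the tray's.
- corner (a point): Middle of the corner line: tray x 0, y 0, on the bed's top (12 mm above the bench), at the foot of the carrier face.
- carrier_tilt (a joint): Lean (rad) of the carrier about a level hinge pin at its foot (along tray y, 6 mm above the bed): 0 = upright, square to the bed; positive = leaning over the bed; stops -0.08 and 0.17. Clamped, it stays where it is. Clamp open, a spring tips it over the bed to the 0.17 stop (2 to 3 N at its top edge to press it back upright); it must be held or it tips again.
- carrier: The lamp carrier: aluminium plate 106 mm wide (tray y), 8 mm thick, reaching from 2 to 114 mm above the bed, its flat front face at tray x 0 when upright, facing the bed. Behind it a small shelf with a brass twist socket and the bulb. Origin on the hinge pin; z up along the plate, face at its x = -5 mm.
- carrier_top (a point): Middle of the carrier face, 2 mm below its top edge (114 mm above the bed).
- bulb: Milk-glass bulb, 60 mm across, in the brass socket behind the carrier plate, its top about 175 mm above the bench. Fragile: the arm must not touch it.
- clamp_lever (a joint): Angle (rad) of the cam clamp lever about an upright pin on the clamp block: 0 = shut (points along tray -x), 1.57 = fully open (points sideways, tray -y), anticlockwise from above; stop at 1.75. It stays where it is left. The cam drags for the first 0.4 rad (about 5 N at the knob), then 1.5 to 2 N swing it.
- lever_knob (a point): Middle of the upright walnut knob at the lever's end, 22 mm in diameter, 39 mm tall: this point is 87 mm above the bench, the knob's top 100 and its foot 61 mm. The flat steel lever under it is 12 mm wide, its top 60 mm above the bench. The knob moves on a circle of radius 85 mm about lever_pivot.
- lever_pivot (a point): On the lever's upright pivot pin, 56 mm above the bench: tray x 25, y -77.
- square: Try square, 0.2 kg, standing on its walnut stock: 130 long, 22 wide, 26 mm tall, brass sole; steel blade 28 wide, 5 thick, rising to 128 mm. Origin on the underside, mid-width, 90 mm from the heel, good to grip there across the width. z up, +x along the stock to the heel. Stock x -40 to +90, blade x 62 to 90 mm; blade edge and stock end form one face at x = 90. Centre of mass at about x 47.
- square_heel (a point): The square's outer corner (heel): underside of the stock below the blade's outer edge, 90 mm from the square's origin.
- square_blade_tip (a point): Top of the blade's outer edge, 128 mm above the heel.
- film_can: Bystander: round tin film can in olive paint, lying flat, 129 mm in diameter, 34 mm tall; origin under its centre.
- lens_wrench: Bystander: flat steel lens wrench, about 165 mm long, 6 mm thick; origin under the middle of its shank, which lies along x.
- crank_knob: Bystander: walnut crank knob standing upright, 36 mm in diameter, 49 mm tall; origin under its centre.
- lens_barrel: Bystander: brass lens barrel standing upright, 57 mm in diameter, 58 mm tall; origin under its centre.
- film_hub: Bystander: cream ring-shaped film hub lying flat, 50 mm in diameter, 35 mm tall; origin under its centre.
Not all that is in view belongs to the job. There is more than one size of the square; the one meant has the size given above.

How it is judged (in metres and radians):
On the way, in this order (a step that is already met when the one before it is completed fails the run):
1. the clamp lever is swung fully open (at least 1.2 rad) (value of joint clamp_lever above 1.2 rad), for 0.2 s.
2. the square, gripped, stands on the bed and presses the carrier upright (value of joint carrier_tilt between -0.018 and 0.018 rad and contact force between square and carrier above 2 N and contact force between square and bed above 0.5 N and contact force between the fingers and square above 3 N), for 0.3 s.
At the end, for the whole second after the job is handed in: Through the last second: lever open (over 1.2 rad); carrier and square upright within 0.018 rad; square within 0.09 rad of straight on; heel within 2.5 mm of the corner; square pressing the carrier (over 2 N), pressing the bed (over 0.5 N), still gripped (over 3 N) and at rest (all of step 2 and value of joint clamp_lever above 1.2 rad and angle between square's own z axis and vertical below 0.018 rad and angle between the x axis of square and the x axis of tray, either way round below 0.09 rad and x of square_heel in the frame of corner above -0.0025 m and z of square_heel in the frame of corner below 0.0025 m and linear speed of square below 0.01 m/s); the arm keeps its last pose, push and grip.
It fails at once if the arm touches the glass bulb (contact force between any of the arm, the fingers and bulb above 0.5 N).
It fails at once if a bystander is shifted by more than 25 mm (distance of any of film_can, lens_wrench, crank_knob, lens_barrel, film_hub from where it was at the start of the episode above 0.025 m).
It also fails if it takes over 72 s, if anything falls off the work surface, if the arm or the gripper's body presses on something with over 40 N, if the wrist force passes 120 N, or if a joint passes its speed limit or range.

## Working session

There is one attempt and no reset: what is moved stays moved. The work goes in short steps, Python scripts to look and compute and a tool call to move; the robot and the scene stay as the last step left them, time stands still between calls to the robot, and variables do not carry over. Pictures are saved under pics/ and viewed, about 8 in all and at most 12, crops included, and the job is handed in when it is done.

Besides the shell and the picture viewer there is one more tool, called by a JSON object that holds its "method" and its "body". arm_command: Moves the arm, as the interface text tells. Its arguments: {"type":"object","properties":{"steps":{"type":"array"},"jaw":{"type":"number"},"squeeze":{"type":"number"}},"required":["steps"]}

```bash
ls && mkdir -p pics
cat > h.py <<'E'
import numpy as np, cv2
from bench import readout, capture, arm
def K(c):
    return c["img"].shape[0]/2/np.tan(np.radians(c["vertical_fov"])/2)
def ray(c,u,v):
    T=np.array(c["T"]);d=np.array([(u-c["cx"])/K(c),(v-c["cy"])/K(c),1.]);return T[:3,3],T[:3,:3]@d
def plane(c,u,v,z):
    o,d=ray(c,u,v);return o+d*(z-o[2])/d[2]
def proj(c,p):
    T=np.array(c["T"]);q=T[:3,:3].T@(np.array(p)-T[:3,3]);return q[:2]/q[2]*K(c)+[c["cx"],c["cy"]]
def snap(n,f):
    c=capture(n);cv2.imwrite("pics/"+f+".png",c["img"][:,:,::-1]);import pickle;pickle.dump(c,open("pics/"+f+".pkl","wb"));return c
def load(f):
    import pickle;return pickle.load(open("pics/"+f+".pkl","rb"))
E
python3 - <<'E'
from h import *
for n in("scene","top"):
    c=snap(n,n+"0");print(n,c["vertical_fov"],c["cx"],c["cy"],np.round(c["T"],3))
print(readout.observe())
E
```

```text
pics
scene 42.664047708406436 316.7078563936619 241.80252447730888 [[ 2.720000e-01  6.820000e-01 -6.790000e-01  1.342604e+03]
 [ 9.620000e-01 -1.810000e-01  2.040000e-01 -3.482400e+02]
 [ 1.700000e-02 -7.080000e-01 -7.060000e-01  1.083356e+03]
 [ 0.000000e+00  0.000000e+00  0.000000e+00  1.000000e+00]]
top 47.27585240974847 327.4137769220346 241.11437223568416 [[ 1.900000e-02 -9.840000e-01  1.750000e-01  2.156510e+02]
 [-1.000000e+00 -2.100000e-02 -1.100000e-02 -7.285900e+01]
 [ 1.400000e-02 -1.750000e-01 -9.840000e-01  1.292674e+03]
 [ 0.000000e+00  0.000000e+00  0.000000e+00  1.000000e+00]]
{'time_s': 0.1, 'qpos': array([ 1.12038477,  0.3327748 , -0.06468471,  1.46087383,  0.02159971,
        1.34989805, -0.08853791]), 'dq': array([ 0.00169164, -0.00162475, -0.00041498, -0.00235526, -0.00184418,
        0.00168897, -0.00075293]), 'tau': array([ 1.52473520e-03, -6.26749706e+01,  4.94551531e-02, -3.92425632e+01,
        1.63640612e-02,  7.03748345e-03, -1.57548044e-05]), 'position': array([ 259.14706741, -568.36651308,  230.6087337 ]), 'orientation': array([-6.07570998e-04,  9.77212553e-01,  2.12262171e-01, -1.64222716e-04]), 'wrist_force': array([-0.11277286, -0.29779076, -0.12668388]), 'ft_torque': array([ 0.0011919 , -0.05270086,  0.01853508]), 'finger_gap': 1.0044423331681982}
```

View pics/scene0.png

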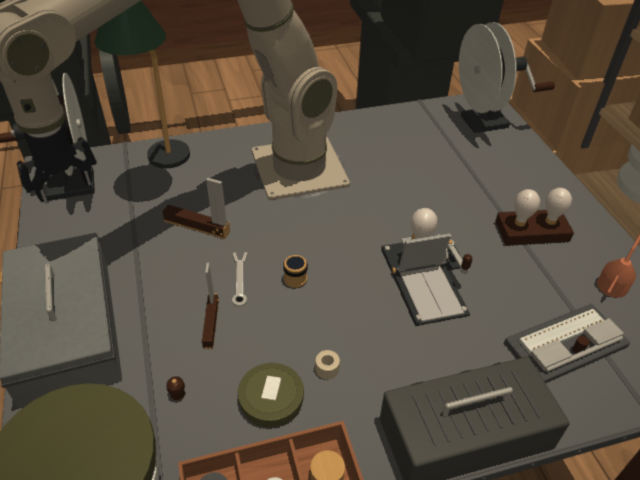

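View pics/top0.png

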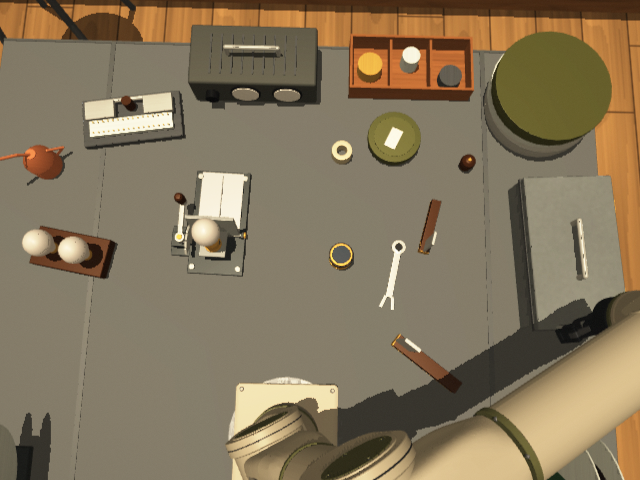

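The scene view shows the tray with carrier, bulb and lever at about (430,270), and two squares at (210,310) and (200,215). In the top view the tray is at (218,225), the knob at (180,198), and the squares at (430,227) and (427,362). I'll crop and measure both squares.

Run:
```python
from h import *
c=load("top0");im=c["img"][:,:,::-1]
hsv=cv2.cvtColor(np.ascontiguousarray(im),cv2.COLOR_BGR2HSV)
a=cv2.resize(im[165:280,165:255],None,fx=5,fy=5,interpolation=cv2.INTER_CUBIC)
b=cv2.resize(im[195:400,385:465],None,fx=2.8,fy=2.8,interpolation=cv2.INTER_CUBIC)
o=np.zeros((max(a.shape[0],b.shape[0]),a.shape[1]+b.shape[1],3),np.uint8);o[:a.shape[0],:a.shape[1]]=a;o[:b.shape[0],a.shape[1]:]=b
cv2.imwrite("pics/crop1.png",o);print(o.shape)
# walnut squares
m=((hsv[:,:,0]<15)|(hsv[:,:,0]>170))&(hsv[:,:,1]>90)&(hsv[:,:,2]<150)
m=m.astype(np.uint8)
for x0,y0,x1,y1 in((410,190,450,265),(385,325,470,400),(165,185,195,210)):
    s=np.zeros_like(m);s[y0:y1,x0:x1]=m[y0:y1,x0:x1]
    cs,_=cv2.findContours(s,0,2);k=max(cs,key=cv2.contourArea)
    r=cv2.minAreaRect(k);bx=cv2.boxPoints(r);print(r)
    P=np.array([plane(c,u,v,26)[:2] for u,v in bx]);print(P.round(),[round(float(np.linalg.norm(P[i]-P[i-1]))) for i in range(4)])
for n,u,v,z in(("knob",180,197,100),("can",394,138,34),("hub",342,151,35),("crank",468,162,49),("barrel",341,254,58)):
    print(n,plane(c,u,v,z).round())
```

```text
(575, 674, 3)
((429.8235778808594, 224.70590209960938), (10.186495780944824, 51.902626037597656), 14.03624439239502)
[[ 428. -301.]
 [ 550. -332.]
 [ 545. -356.]
 [ 423. -324.]] [24, 126, 24, 126]
((427.23504638671875, 364.29180908203125), (77.90167236328125, 14.209895133972168), 38.1572265625)
[[ 203. -238.]
 [ 228. -258.]
 [ 124. -396.]
 [  99. -376.]] [172, 32, 173, 32]
((179.5, 198.0), (10.0, 11.0), 90.0)
[[550. 280.]
 [550. 254.]
 [526. 252.]
 [525. 278.]] [24, 26, 24, 26]
knob [521. 245. 100.]
can [ 696. -243.   34.]
hub [ 660. -117.   35.]
crank [ 635. -416.   49.]
barrel [ 407. -118.   58.]
```

View pics/crop1.png

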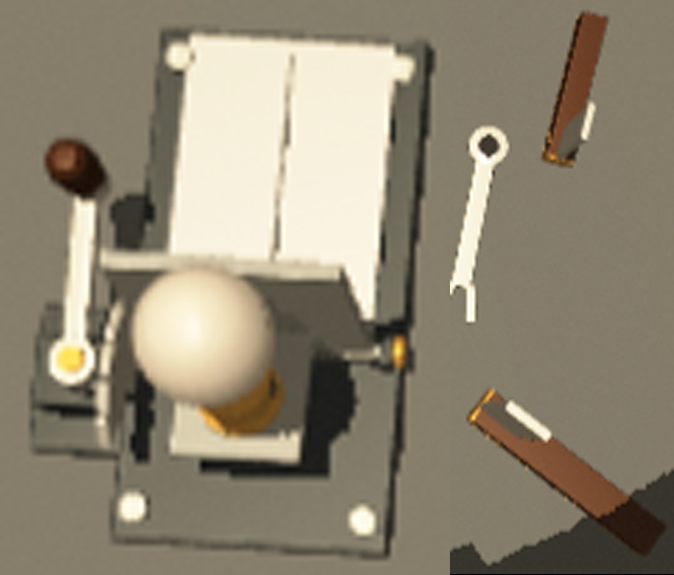

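The square whose stock measures about 130 mm is the near one at (487,-328). The larger one measures 172 mm. Next is the tray pose, using its corners and scribed line.

Run:
```python
from h import *
c=load("top0")
px=lambda u,v:(165+(u+.5)/5-.5,165+(v+.5)/5-.5)
img=np.array([plane(c,*px(u,v),8)[:2] for u,v in((167,32),(430,42),(388,555),(112,541))])
mod=np.array([(-150,-65),(-150,65),(100,65),(100,-65)],float)
A=mod.mean(0);B=img.mean(0);H=(mod-A).T@(img-B);U,S,V=np.linalg.svd(H);R=V.T@np.diag([1,np.linalg.det(V.T@U.T)])@U.T;t=B-R@A
print("resid",(img-(mod@R.T+t)).round(1).tolist());print("corner",t,"yaw",np.arctan2(R[1,0],R[0,0]))
a,b=[plane(c,*px(u,v),12)[:2] for u,v in((292,50),(275,262))]
print("line",((a-t)@R).round(1),((b-t)@R).round(1),"yaw",np.arctan2(*(b-a)[::-1]))
print("pivot px",((plane(c,*px(70,358),62)[:2]-t)@R).round(1),"knob",((plane(c,*px(70,160),100)[:2]-t)@R).round(1),plane(c,*px(70,160),100))
k=(R@[-60,-77]+t);print("knob model",k.round(1))
c2=load("scene0")
for n,p in(("knob",(*k,100)),("corner",(*t,12)),("tc",(*(R@[-150,65]+t),8)),("tc2",(*(R@[-150,-65]+t),8))):print(n,proj(c2,p).round(1),proj(c,p).round(1))
np.savez("tray.npz",R=R,t=t)
# square: heel end brass & stock top corners
q=lambda u,v:(385+(u-450+.5)/2.8-.5,195+(v+.5)/2.8-.5)
for u,v in((585,12),(607,17),(574,163),(546,152)):print(plane(c,*q(u,v),26).round(1))
```

```text
resid [[-1.4, -1.6], [1.2, 0.7], [0.5, 0.6], [-0.2, 0.2]]
corner [459.92335792 172.5519733 ] yaw 3.1055186666933245
line [-142.    -1.4] [-36.9  -0.2] yaw 3.1166265724397126
pivot px [ 23.6 -79.1] knob [-59.4 -78. ] [522.10541553 248.39570487 100.        ]
knob model [522.7 247.3]
knob [466.1 255. ] [179.1 196.4]
corner [418.9 268.1] [218.3 232.2]
tc [414.8 323.2] [250.9 173.5]
tc2 [469.7 312.7] [197.4 170.4]
[ 548.9 -336.3   26. ]
[ 544.9 -355.    26. ]
[ 418.4 -325.1   26. ]
[ 427.3 -301.7   26. ]
```

```bash
cat >> h.py <<'E'
from scipy.spatial.transform import Rotation as Ro
def rel(p,yaw=None):
    s=readout.observe();w,x,y,z=s["orientation"];R=Ro.from_quat([x,y,z,w]).as_matrix()
    y0=np.arctan2(R[1,0],R[0,0]);d=R.T@(np.array(p)-s["position"])/10
    print("t",s["time_s"],"pos",s["position"].round(1),"yaw",round(y0,3),"tilt",round(np.arccos(-R[2,2]),4),"rel cm",d.round(2),"twist",None if yaw is None else round(y0-yaw,3))
E
python3 - <<'E'
from h import *
c=load("top0");print("bulb",plane(c,205.6,230,145))
rel((526,208,231),0)
E
```

```text
bulb [438.70493885 174.24112386 145.        ]
t 0.1 pos [ 259.1 -568.4  230.6] yaw 0.428 tilt 0.0013 rel cm [ 5.649e+01 -5.957e+01  3.000e-02] twist 0.428
```

{"method": "arm_command", "body": {"steps": [[4,-4.2,0,0.08],[8,-8.4,0,0.16],[12,-12.6,0,0.24],[16,-16.8,0,0.32],[20,-21,0,0.43],[24,-25.2,0,0.43],[28,-29.4,0,0.43],[32,-33.6,0,0.43],[36,-37.8,0,0.43],[40,-42,0,0.43],[40,-42,0,0.43]], "jaw": 0}}

```text
time_s: 1.2
position: [439.3, -47.0, 231.3]
orientation: [0.0, 1.0, -0.001, 0.0]
wrist_force: [1.9, -0.8, -0.0]
finger_gap: -0.001
```

```bash
python3 -c "
from h import *
rel((527,206,231),0)"
```

```text
t 1.2 pos [439.3 -47.  231.3] yaw -0.002 tilt 0.0006 rel cm [ 8.710e+00 -2.532e+01  2.000e-02] twist -0.002
```

{"method": "arm_command", "body": {"steps": [[2.9,-4,0,0],[5.8,-8,0,0],[8.8,-12,0,0],[8.8,-16.5,0,0],[8.8,-21,0,0],[8.8,-25.3,0,0],[8.8,-25.3,0,0],[8.8,-25.3,3,0],[8.8,-25.3,6,0],[8.8,-25.3,7,0],[8.8,-25.3,7,0]]}}

```text
time_s: 2.3
position: [527.0, 203.2, 160.1]
orientation: [0.0, 1.0, -0.001, -0.001]
wrist_force: [-0.8, 0.8, 0.5]
finger_gap: -0.002
```

Run:
```python
from h import *
rel((527,206,72),0)
a=snap("wrist","w1")["img"];cv2.imwrite("pics/w1c.png",np.hstack([cv2.resize(a[:,:,::-1],(480,360)),cv2.resize(snap("scene","s1")["img"][200:340,360:480,::-1],(308,360))]))
```

```text
t 2.3 pos [527.  203.2 160.1] yaw -0.002 tilt 0.0029 rel cm [ 0.02 -0.29  8.81] twist -0.002
```

View pics/w1c.png

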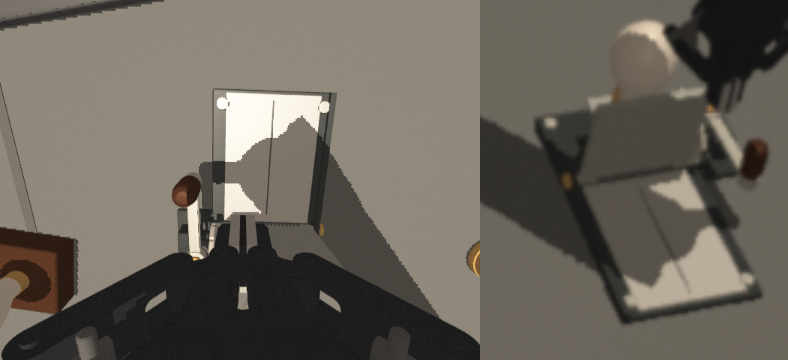

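Knob at (187,190) in the wrist picture, fingers on its carrier side and clear. Going down.

{"method": "arm_command", "body": {"steps": [[0,0,3,0],[0,0,6,0],[0,0,8.8,0],[0,0,8.8,0],[0,-1.2,8.8,0],[0,-1.2,8.8,0]]}}

```text
time_s: 3.0
position: [528.7, 218.8, 75.9]
orientation: [-0.001, 1.0, -0.0, 0.002]
wrist_force: [-0.6, 0.8, 0.9]
finger_gap: -0.001
```

Run:
```python
from h import *
for p in((525,225),(526,251),(522,278),(510,301),(491,320),(468,333),(460,336)):rel((*p,72),0)
```

```text
t 3.0 pos [528.7 218.8  75.9] yaw -0.0 tilt 0.004 rel cm [-0.37 -0.62  0.39] twist -0.0
t 3.0 pos [528.7 218.8  75.9] yaw -0.0 tilt 0.004 rel cm [-0.27 -3.22  0.4 ] twist -0.0
t 3.0 pos [528.7 218.8  75.9] yaw -0.0 tilt 0.004 rel cm [-0.67 -5.92  0.4 ] twist -0.0
t 3.0 pos [528.7 218.8  75.9] yaw -0.0 tilt 0.004 rel cm [-1.87 -8.22  0.4 ] twist -0.0
t 3.0 pos [528.7 218.8  75.9] yaw -0.0 tilt 0.004 rel cm [ -3.78 -10.12   0.4 ] twist -0.0
t 3.0 pos [528.7 218.8  75.9] yaw -0.0 tilt 0.004 rel cm [ -6.08 -11.42   0.4 ] twist -0.0
t 3.0 pos [528.7 218.8  75.9] yaw -0.0 tilt 0.004 rel cm [ -6.88 -11.72   0.4 ] twist -0.0
```

{"method": "arm_command", "body": {"steps": [[-0.2,-1,0.2,0],[-0.2,-2,0.2,0],[-0.1,-3,0.2,0],[-0.2,-4,0.2,0],[-0.3,-5,0.2,0],[-0.7,-6,0.2,0],[-1.2,-7.1,0.2,0],[-1.9,-8.2,0.2,0],[-2.8,-9.2,0.2,0],[-3.8,-10.1,0.2,0],[-4.9,-10.8,0.2,0],[-6,-11.4,0.2,0]]}}

```text
time_s: 4.2
position: [467.1, 330.5, 71.3]
orientation: [-0.0, 1.0, -0.001, 0.0]
wrist_force: [1.7, -1.6, -0.8]
finger_gap: -0.001
```

{"method": "arm_command", "body": {"steps": [[-0.4,-0.2,0,0],[-0.8,-0.4,0,0],[-0.8,-0.4,0,0],[-0.8,-0.4,0,0]]}}

```text
time_s: 4.6
position: [460.2, 334.1, 71.4]
orientation: [-0.0, 1.0, -0.001, 0.0]
wrist_force: [0.1, -0.5, -0.0]
finger_gap: -0.0
```

Run:
```python
from h import *
rel((460,336,72),0);print(readout.observe()["wrist_force"])
a=snap("scene","s2")["img"][190:340,360:500,::-1];b=snap("top","t2")["img"][150:290,150:270,::-1]
cv2.imwrite("pics/c2.png",np.hstack([cv2.resize(a,(400,428)),cv2.resize(b,(367,428))]))
```

```text
t 4.6 pos [460.2 334.1  71.4] yaw -0.002 tilt 0.0003 rel cm [-0.02 -0.19 -0.06] twist -0.002
[ 0.05063042 -0.54220954 -0.04546837]
```

View pics/c2.png

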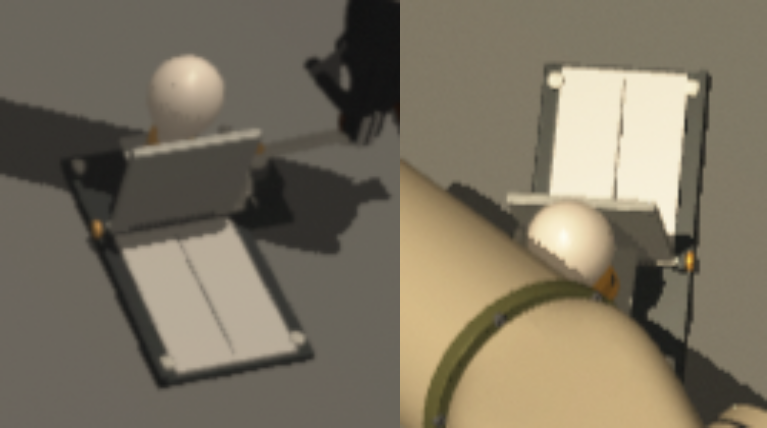

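Lever now points sideways (fully open) and the carrier leans over further. Retreat up and go to the square.

{"method": "arm_command", "body": {"steps": [[1.5,0,0,0],[2,0,-2,0],[2,0,-6,0],[2,0,-10,0],[2,0,-14,0],[2,0,-18,0],[2.5,4,-18,0],[3,8,-18,0],[3.5,12.5,-18,0],[4,17,-18,0],[4.5,21.5,-18,0],[5,26,-18,0]], "jaw": 80}}

```text
time_s: 5.9
position: [509.5, 71.9, 251.5]
orientation: [-0.0, 1.0, -0.001, 0.0]
wrist_force: [1.2, 0.3, -0.9]
finger_gap: 0.806
```

{"method": "arm_command", "body": {"steps": [[0,4.5,0,0],[0,9,0,0],[0,13.5,0,0.06],[0,18,0,0.12],[0,22.5,0,0.18],[0,27,0,0.25],[0,31.5,0,0.25],[0,36,0,0.25],[0,39,0,0.25],[0,41,0,0.25],[0,41,0,0.25],[0,41,0,0.25]]}}

```text
time_s: 7.1
position: [509.0, -335.1, 251.2]
orientation: [-0.001, 0.992, -0.125, 0.0]
wrist_force: [0.8, -0.0, 0.8]
finger_gap: 0.797
```

Run:
```python
from h import *
rel((510,-336,200),-.252)
c=snap("wrist","w3");print(c["T"].round(3).tolist(),c["vertical_fov"],c["cx"],c["cy"])
for p in((510,-336,26),(423,-313,26),(423,-313,128)):print(proj(c,p).round())
```

```text
t 7.1 pos [ 509.  -335.1  251.2] yaw -0.251 tilt 0.001 rel cm [0.12 0.07 5.12] twist 0.001
[[-0.249, -0.929, -0.274, 578.335], [-0.968, 0.239, 0.072, -353.134], [-0.002, 0.284, -0.959, 393.982], [0.0, 0.0, 0.0, 1.0]] 68.59528852010175 323.5111126379478 241.22982679010133
[324. 207.]
[324. 285.]
[324. 333.]
```

View pics/w3.png

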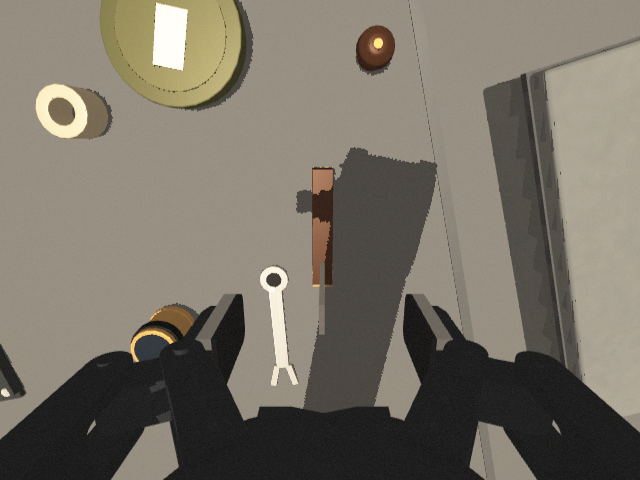

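The stock lies at column 322, rows 167 to 286, and the prediction was column 324, heel row 285, so they agree. The wrench at (273,280) is clear of the fingers. Descending.

{"method": "arm_command", "body": {"steps": [[0.1,0,4.5,0],[0.1,0,9,0],[0.1,0,13.5,0],[0.1,0,18,0],[0.1,0,21,0],[0.1,0,23,0],[0.1,0,24.2,0],[0.1,0,24.5,0],[0.1,0,24.5,0],[0.1,0,24.5,0]], "jaw": 65}}

```text
time_s: 8.15
position: [510.5, -336.6, 7.8]
orientation: [0.0, 0.992, -0.126, 0.001]
wrist_force: [0.5, -0.2, 1.3]
finger_gap: 0.648
```

{"method": "arm_command", "body": {"steps": [[0,0,0,0],[0,0,0,0],[0,0,0,0],[0,0,0,0],[0,0,0,0],[0,0,0,0],[0,0,0,0],[0,0,0,0],[0,0,0,0]], "jaw": 0, "squeeze": 60}}

```text
time_s: 9.05
position: [510.2, -336.6, 7.4]
orientation: [0.0, 0.992, -0.126, 0.001]
wrist_force: [-1.3, 1.5, 5.8]
finger_gap: 0.242
```

{"method": "arm_command", "body": {"steps": [[0,0,-1,0],[0,0,-3,0],[0,0,-6,0],[0,0,-9,0],[0,0,-12,0],[0,0,-15,0],[0,0,-15,0]], "squeeze": 90}}

```text
time_s: 9.75
position: [511.4, -337.4, 161.4]
orientation: [0.002, 0.992, -0.126, 0.003]
wrist_force: [0.7, -1.2, -1.9]
finger_gap: 0.234
```

Run:
```python
from h import *
rel((620,168,158),-.031);print(readout.observe()["wrist_force"],readout.observe()["ft_torque"])
```

```text
t 9.75 pos [ 511.4 -337.4  161.4] yaw -0.252 tilt 0.0071 rel cm [ -2.1  -51.65   0.2 ] twist -0.221
[ 0.74778069 -1.2431487  -1.94064835] [-0.02238484 -0.17559247  0.03255512]
```

{"method": "arm_command", "body": {"steps": [[0.5,-2,0,-0.02],[1,-6,0,-0.04],[1.5,-10.5,0,-0.08],[2,-15,0,-0.11],[1.5,-19.5,0,-0.14],[1,-24,0,-0.17],[0.5,-28.5,0,-0.2],[0,-33,0,-0.22],[-0.5,-37.5,0,-0.22],[-1,-42,0,-0.22],[-1.5,-46,0,-0.22],[-2,-49,0,-0.22]]}}

```text
time_s: 10.95
position: [611.1, 147.3, 155.1]
orientation: [-0.0, 1.0, -0.014, -0.001]
wrist_force: [1.6, -0.3, -2.0]
finger_gap: 0.232
```

{"method": "arm_command", "body": {"steps": [[0,-1.5,0,0],[0,-2.5,0,0],[0,-2.5,0,0],[0,-2.5,0,0],[0,-2.5,0,0]]}}

```text
time_s: 11.45
position: [613.6, 166.1, 156.2]
orientation: [0.001, 1.0, -0.017, 0.0]
wrist_force: [-0.7, 0.6, -3.1]
finger_gap: 0.231
```

Run:
```python
from h import *
rel((600,168.5,60),-.031)
c=snap("scene","s4");d=snap("wrist","w4")
cv2.imwrite("pics/c4.png",np.hstack([cv2.resize(c["img"][170:350,360:520,::-1],(373,420)),cv2.resize(d["img"][130:,100:540,::-1],(427,340)).copy() if 0 else cv2.resize(d["img"][60:,110:530,::-1],(420,420))]))
```

```text
t 11.45 pos [613.6 166.1 156.2] yaw -0.035 tilt 0.0011 rel cm [-1.37 -0.2   9.62] twist -0.004
```

View pics/c4.png

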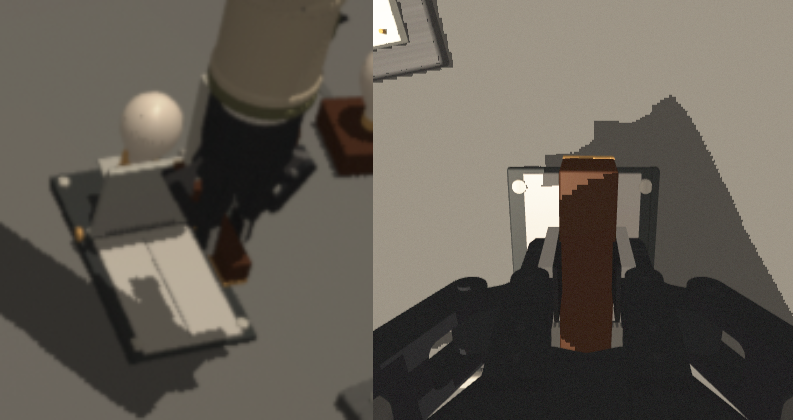

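Square is centred over the bed (bed screws at 519 and 646, stock middle 588). Lowering with the heel about 60 mm short of the corner.

{"method": "arm_command", "body": {"steps": [[0,-0.2,3,0],[0,-0.2,6,0],[0,-0.2,9,0],[0,-0.2,11,0],[0,-0.2,12.4,0],[0,-0.2,12.8,0],[0,-0.2,12.8,0],[0,-0.2,12.8,0]]}}

```text
time_s: 12.35
position: [614.1, 170.3, 29.6]
orientation: [-0.0, 1.0, -0.016, 0.001]
wrist_force: [-0.3, -0.4, -1.7]
finger_gap: 0.235
```

Run:
```python
from h import *
rel((572,168.5,19.5),-.031);s=readout.observe();print(s["wrist_force"],s["ft_torque"])
```

```text
t 12.35 pos [614.1 170.3  29.6] yaw -0.032 tilt 0.0018 rel cm [-4.21  0.32  1.  ] twist -0.001
[-0.27813132 -0.37904607 -1.73579939] [ 0.05100139 -0.10894518 -0.02301259]
```

{"method": "arm_command", "body": {"steps": [[0,0,0.3,0],[0,0,0.6,0],[0,0,0.8,0],[0,0,0.9,0],[0,0,0.9,0],[0,0,0.9,0]]}}

```text
time_s: 12.95
position: [613.3, 170.1, 19.5]
orientation: [0.0, 1.0, -0.016, -0.0]
wrist_force: [-1.2, -2.1, 2.1]
finger_gap: 0.236
```

{"method": "arm_command", "body": {"steps": [[0,0,0.1,0],[0,0,0.15,0],[0,0,0.2,0],[0,0,0.2,0],[0,0,0.2,0]]}}

```text
time_s: 13.45
position: [613.5, 170.1, 19.3]
orientation: [0.0, 1.0, -0.016, 0.0]
wrist_force: [-9.1, -4.7, 19.7]
finger_gap: 0.236
```

Down on the bed at z 19.3. Easing the down-force and sliding toward the carrier.

{"method": "arm_command", "body": {"steps": [[0,0,-0.1,0],[-0.8,0,-0.1,0],[-1.6,0,-0.1,0],[-2.4,0,-0.1,0],[-3.2,0,-0.1,0],[-3.8,0,-0.1,0],[-3.8,0,-0.1,0]]}}

```text
time_s: 14.15
position: [575.5, 171.8, 19.4]
orientation: [-0.0, 1.0, -0.016, 0.001]
wrist_force: [-0.4, -1.0, 8.3]
finger_gap: 0.234
```

{"method": "arm_command", "body": {"steps": [[-0.4,0,0,0],[-0.8,0,0,0],[-1.2,0,0,0],[-1.5,0,0,0],[-1.7,0,0,0],[-1.7,0,0,0],[-1.7,0,0,0]]}}

```text
time_s: 14.85
position: [559.5, 172.2, 19.5]
orientation: [-0.0, 1.0, -0.016, 0.002]
wrist_force: [3.5, -0.3, 7.2]
finger_gap: 0.234
```

Run:
```python
from h import *
rel((550,171.5,19.4),-.031);s=readout.observe();print(s["wrist_force"],s["ft_torque"])
```

```text
t 14.85 pos [559.5 172.2  19.5] yaw -0.032 tilt 0.0036 rel cm [-0.95  0.1   0.  ] twist -0.001
[ 3.52588409 -0.28748195  7.1885033 ] [-0.16351885 -0.71977538 -0.02744929]
```

Carrier contact is felt (3.5 N). Continuing in small steps to find the home stop.

{"method": "arm_command", "body": {"steps": [[-0.2,0,0,0],[-0.4,0,0,0],[-0.5,0,0,0],[-0.6,0,0,0],[-0.6,0,0,0],[-0.6,0,0,0]]}}

```text
time_s: 15.45
position: [553.8, 172.5, 19.5]
orientation: [-0.001, 1.0, -0.016, 0.002]
wrist_force: [5.0, -0.9, 5.5]
finger_gap: 0.235
```

{"method": "arm_command", "body": {"steps": [[-0.1,0,0,0],[-0.15,0,0,0],[-0.2,0,0,0],[-0.2,0,0,0],[-0.2,0,0,0]]}}

```text
time_s: 15.95
position: [552.2, 172.5, 19.5]
orientation: [-0.001, 1.0, -0.016, 0.002]
wrist_force: [6.8, 0.6, 3.5]
finger_gap: 0.234
```

{"method": "arm_command", "body": {"steps": [[-0.1,0,0,0],[-0.15,0,0,0],[-0.2,0,0,0],[-0.2,0,0,0],[-0.2,0,0,0]]}}

```text
time_s: 16.45
position: [552.1, 172.4, 19.9]
orientation: [-0.001, 1.0, -0.017, 0.004]
wrist_force: [14.2, -0.1, -0.6]
finger_gap: 0.236
```

Home stop reached at x≈552, but the down force faded because the heel tends to lift under the spring. I'll ease back, press down, then press home again.

{"method": "arm_command", "body": {"steps": [[0.2,0,0,0],[0.4,0,0.1,0],[0.4,0,0.2,0],[0.4,0,0.25,0],[0.4,0,0.25,0],[0.2,0,0.25,0],[0.1,0,0.25,0],[0.1,0,0.25,0],[0.1,0,0.25,0]]}}

```text
time_s: 17.35
position: [552.3, 172.4, 19.4]
orientation: [-0.0, 1.0, -0.017, 0.003]
wrist_force: [0.1, -5.3, 27.7]
finger_gap: 0.238
```

Run:
```python
from h import *
rel((552,172.5,19.4),-.031);s=readout.observe();print(s["wrist_force"],s["ft_torque"])
c=snap("scene","s5");d=snap("wrist","w5");e=snap("top","t5")
cv2.imwrite("pics/c5.png",np.hstack([cv2.resize(c["img"][180:340,370:490,::-1],(375,500),interpolation=2),cv2.resize(d["img"][60:,110:530,::-1],(400,500))]))
```

```text
t 17.35 pos [552.3 172.4  19.4] yaw -0.033 tilt 0.0069 rel cm [-0.03 -0.01 -0.  ] twist -0.002
[ 0.11423229 -5.28988966 27.7401133 ] [-0.9826906   0.23935229 -0.03219163]
```

View pics/c5.png

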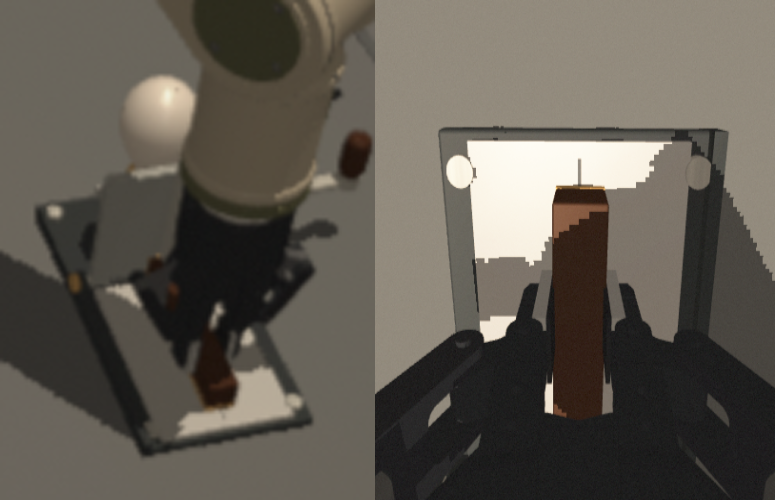

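The stock now lies on the scribed line and the carrier looks upright. Rebalance: a bit less down, more push home.

{"method": "arm_command", "body": {"steps": [[-0.1,0,-0.05,0],[-0.15,0,-0.08,0],[-0.2,0,-0.08,0],[-0.2,0,-0.08,0],[-0.2,0,-0.08,0],[-0.2,0,-0.08,0]]}}

```text
time_s: 18.1
position: [552.2, 172.4, 19.5]
orientation: [-0.001, 1.0, -0.017, 0.005]
wrist_force: [14.3, -0.9, 9.4]
finger_gap: 0.236
```

Run:
```python
from h import *
rel((552,172.5,19.4),-.031);s=readout.observe();print(s["wrist_force"],s["ft_torque"])
```

```text
t 18.1 pos [552.2 172.4  19.5] yaw -0.034 tilt 0.0105 rel cm [-0.02 -0.01  0.01] twist -0.003
[14.26172876 -0.87472457  9.4446782 ] [-0.26889637 -2.78051642  0.03022508]
```

{"method": "arm_command", "body": {"steps": [[0.1,0,0,0],[0.15,0,0,0],[0.15,0,0,0],[0.15,0,0,0],[0.15,0,0,0],[0.15,0,0,0]]}}

```text
time_s: 18.7
position: [552.2, 172.5, 19.4]
orientation: [-0.001, 1.0, -0.017, 0.004]
wrist_force: [6.9, -3.1, 16.0]
finger_gap: 0.235
```

Run:
```python
from h import *
rel((552,172.5,19.4),-.031);s=readout.observe();print(s["wrist_force"],s["ft_torque"],s["orientation"].round(4))
```

```text
t 18.7 pos [552.2 172.5  19.4] yaw -0.033 tilt 0.0076 rel cm [-0.02 -0.    0.  ] twist -0.002
[ 6.88213625 -3.06535043 15.97640025] [-0.57468966 -1.13750758 -0.01273625] [-6.000e-04  9.999e-01 -1.650e-02  3.800e-03]
```

Forces are balanced: about 7 N home and 16 N down. One last check of the carrier's lean and the lever against projected model points.

Run:
```python
from h import *
c=snap("scene","s6");z=np.load("tray.npz");t=z["t"];yaw=3.111
R=np.array([[np.cos(yaw),-np.sin(yaw)],[np.sin(yaw),np.cos(yaw)]])
W=lambda x,y,h:(*(R@[x,y]+t),h)
im=cv2.resize(c["img"][190:310,360:480,::-1],None,fx=5,fy=5,interpolation=2)
def dot(p,col):
    u,v=(proj(c,p)-[360,190])*5+2;cv2.circle(im,(int(u),int(v)),3,col,-1)
for a,col in((-.04,(255,0,0)),(0,(0,255,0)),(.04,(0,0,255))):
    for h in(14,70,126):
        for y in(53,20):dot(W(5-5*np.cos(a)-(h-18)*np.sin(a),y,18+(h-18)*np.cos(a)),col)
dot(W(-150,65,8),(255,255,0));dot(W(25,-162,100),(0,255,255))
cv2.imwrite("pics/c6.png",im)
```

```text
(no output)
```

View pics/c6.png

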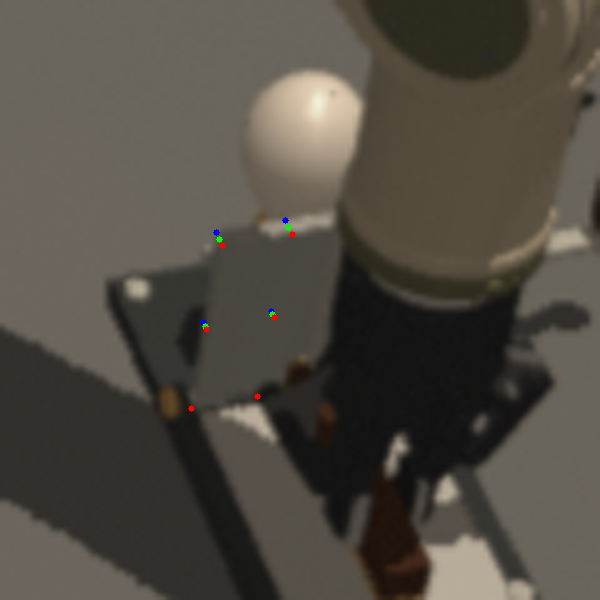

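The picture shows the foot matching, with the top edge between the 0 and +0.04 dots, which is too coarse to settle it. I'll measure sub-pixel: the top edge in this view, and whether the stock has turned in the grip (wrist views before and after).

Run:
```python
from h import *
c=load("s6");g=cv2.cvtColor(c["img"],cv2.COLOR_RGB2GRAY)
for u in(406,410,414,418,422):print(u,g[228:244,u],"|",g[262:280,u])
z=np.load("tray.npz");t=z["t"];yaw=3.111
R=np.array([[np.cos(yaw),-np.sin(yaw)],[np.sin(yaw),np.cos(yaw)]]);W=lambda x,y,h:(*(R@[x,y]+t),h)
for y in(40,20,10):print(y,[proj(c,W(x,y,h)).round(1).tolist() for x,h in((0,126),(8,126),(-4,126),(0,14),(0,12))])
# tray far/near edge checks: lines on tray visible
print([proj(c,W(*p)).round(1).tolist() for p in((-150,65,8),(100,65,8),(-150,-65,8))])
a=load("w4");b=snap("wrist","w6")
A,B=[cv2.cvtColor(q["img"],cv2.COLOR_RGB2GRAY) for q in(a,b)]
print("tail cols profile (rows 140..300 grad)")
x0=323
for im in(A,B):print([int(v) for v in im[180:270:3,x0-8:x0+8].mean(1)])
for im in(A,B):print([int(v) for v in im[330,280:370:2]])
```

```text
406 [101 102 102 101 102 101 100  91  76  71  70  70  70  71  71  71] | [ 72  71  72  73  72  72  69  63  55  91 146 126  91  82  82  82  82  82]
410 [ 97  99 101 101 101  96  87  77  71  72  72  71  71  71  71  71] | [ 73  72  72  72  71  70  62  51  70 145 171 173 168 127  91  82  82  81]
414 [ 97  96  95  94  93  97 125 144 133  97  74  71  71  71  70  71] | [ 72  71  71  69  47  26  24  35  39  40  37  39  57  88 115 134 108  84]
418 [101 100  98  97  98 113 140 148 109  75  71  71  71  70  71  72] | [57 41 30 25 25 36 40 40 40 39 32 24 20 18 19 19 20 21]
422 [104 102  99  98 104 139 148 117  84  72  72  72  72  72  72  71] | [61 47 30 34 40 40 40 40 41 41 40 40 40 39 39 30 21 19]
40 [[409.0, 236.5], [407.7, 234.1], [409.6, 237.7], [403.2, 270.3], [403.1, 270.9]]
20 [[417.4, 235.1], [416.1, 232.7], [418.0, 236.3], [411.1, 268.9], [411.0, 269.5]]
10 [[421.6, 234.4], [420.3, 232.0], [422.2, 235.6], [415.1, 268.2], [415.0, 268.8]]
[[415.2, 323.2], [379.6, 244.6], [470.0, 312.5]]
tail cols profile (rows 140..300 grad)
[149, 149, 149, 150, 149, 150, 149, 138, 122, 89, 80, 75, 102, 36, 34, 35, 37, 64, 107, 108, 83, 82, 40, 39, 40, 40, 40, 39, 39, 39]
[250, 250, 250, 249, 248, 226, 226, 226, 225, 224, 224, 224, 95, 31, 32, 31, 33, 67, 102, 102, 102, 95, 73, 35, 36, 37, 37, 36, 36, 36]
[34, 31, 109, 121, 122, 33, 36, 32, 28, 34, 37, 37, 35, 38, 41, 38, 35, 38, 41, 39, 34, 39, 39, 38, 40, 39, 41, 34, 37, 33, 40, 37, 39, 42, 40, 23, 25, 33, 34, 75, 120, 117, 70, 36, 27]
[25, 25, 102, 112, 114, 31, 30, 24, 23, 24, 34, 31, 38, 37, 37, 36, 35, 39, 27, 40, 36, 42, 37, 29, 37, 36, 38, 40, 34, 34, 34, 34, 32, 35, 39, 18, 21, 32, 31, 70, 114, 111, 64, 25, 30]
```

Run:
```python
from h import *
z=np.load("tray.npz");t=z["t"];yaw=3.111
R=np.array([[np.cos(yaw),-np.sin(yaw)],[np.sin(yaw),np.cos(yaw)]])
def pt(a,y,h,x=-5):
    return (*(R@[5+x*np.cos(a)-(h-18)*np.sin(a),y]+t),18+(h-18)*np.cos(a)-x*np.sin(a)*-1*-1)
for f in("s2","s6"):
    c=load(f);g=cv2.cvtColor(c["img"],cv2.COLOR_RGB2GRAY).astype(float)
    for u in(412,416,418,420,422,424):
        r=g[222:252,u];k=int(r[:].argmax());
        half=(r[k]+np.median(r[k+4:k+8]))/2;i=k
        while r[i]>half:i+=1
        v=222+i-1+(r[i-1]-half)/(r[i-1]-r[i])
        # predicted row on face top edge at this column
        out=[]
        for a in(0,.03,.14,.17):
            P=np.array([proj(c,pt(a,y,126)) for y in(50,-20)]);out.append(round(float(P[0,1]+(u-P[0,0])*(P[1,1]-P[0,1])/(P[1,0]-P[0,0])),2))
        print(f,u,round(v,2),"pred 0,.03,.14,.17:",out)
```

```text
s2 412 243.93 pred 0,.03,.14,.17: [235.98, 237.02, 241.1, 242.28]
s2 416 242.99 pred 0,.03,.14,.17: [235.31, 236.35, 240.42, 241.6]
s2 418 242.93 pred 0,.03,.14,.17: [234.97, 236.01, 240.08, 241.26]
s2 420 242.3 pred 0,.03,.14,.17: [234.63, 235.67, 239.74, 240.92]
s2 422 225.0 pred 0,.03,.14,.17: [234.3, 235.34, 239.4, 240.58]
s2 424 224.84 pred 0,.03,.14,.17: [233.96, 235.0, 239.06, 240.24]
s6 412 236.06 pred 0,.03,.14,.17: [235.98, 237.02, 241.1, 242.28]
s6 416 236.27 pred 0,.03,.14,.17: [235.31, 236.35, 240.42, 241.6]
s6 418 235.99 pred 0,.03,.14,.17: [234.97, 236.01, 240.08, 241.26]
s6 420 235.92 pred 0,.03,.14,.17: [234.63, 235.67, 239.74, 240.92]
s6 422 235.21 pred 0,.03,.14,.17: [234.3, 235.34, 239.4, 240.58]
s6 424 235.0 pred 0,.03,.14,.17: [233.96, 235.0, 239.06, 240.24]
```

At the known 0.17 stop the same edge reads about 1 px low once I correct a 0.85 mm sign slip in my projection. Now it reads the same 1 px from the upright prediction, so the carrier is upright to about 0.01 rad. The stock has not turned in the grip. Final force check, then hand in.

Run:
```python
from h import *
s=readout.observe();print(s["time_s"],s["position"],s["wrist_force"],s["finger_gap"],np.abs(s["dq"]).max())
print(arm.hand_in())
```

```text
18.8 [552.17716128 172.42423468  19.40352384] [ 6.12662478 -1.78650929 16.98421154] 0.23416686528046587 0.002133001508997424
the job is handed in; nothing more can be done
None
```

I swung the clamp lever fully open, gripped the 130 mm square by its stock and set it on the bed along the scribed line. I then pressed the blade against the carrier until it came up hard against the foot. The job was handed in at 18.8 s with the arm still gripping and pressing; no verdict was reported.

- **Forces:** the last reading was about 6 N pressing the carrier and 17 N pressing the bed. Bed friction makes the true force on the carrier uncertain by a few newtons. The fingers held at a 90 N squeeze setting, and the arm was at rest.
- **Alignment:** the gripper's heading is within about 0.003 rad of the measured tray axis, and its tilt is about 0.008 rad. The stock has not turned in the grip. By the arm's position, the heel is at about x 462 mm in the world, against a corner measured at 460 mm.
- **Carrier lean:** one check disagreed. In the scene picture the carrier's top edge sat about 1 px off the upright prediction, which alone would mean a lean of about 0.03 rad. The same edge was off by about 1 px when the carrier was at its known 0.17 stop, so I took it as camera bias and judged the carrier upright to about 0.01 rad. That rests on a by-hand correction to my projection that I did not rerun.
- **Keeping clear:** I saw no sign of the arm touching the bulb or the other things on the bench, though I did not measure the bystanders again at the end.

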